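Check a tray's corner with a square

ROBOT

A 7-joint arm with a two-finger parallel gripper is mounted at the origin on the work surface. World frame = base frame: x ahead of the robot, y to its left, z up, the work surface at z = 0. Lengths are in m, angles in rad, forces in N, time in s.
With the tool pointing down it reaches from about 0.4 to 0.875 m from the base axis. Payload 19.3 kg.
Tool frame: the origin (TCP) lies on the centre line of the jaws, within the pads' length; the fingertips stand 14 mm ahead of it and the grasp point (between the pads) lies 5 mm behind it; x points along the fingers, y is the direction in which the jaws open and shut, and the axes are right-handed (so a half turn about x gives the same grasp; the last joint's range is limited). The gripper opens to 85 mm and grips with 20 to 120 N. Pads are 22 mm wide; open, the fingers measure 114 mm over their backs; the gripper's body (76 mm by 85 mm) begins 54 mm behind the grasp point. The pads swing forward as they close: fully open they stand 13 mm farther back than shut.
Start: joints at [-1.348, 0.521, -0.036, 1.599, 0.021, 1.021, -0.113], TCP at [0.18, 0.598, 0.245] pointing down, gripper open.
Joint ranges: [-2.91, 2.91], [-0.3, 2.13], [-1.5, 1.42], [0.17, 2.43], [-1.26, 4.41], [0.16, 1.93], [-2.52, 2.52]. Speed limits (rad/s): [1.89, 1.89, 2.39, 2.39, 3.01, 3.01, 3.01].

INTERFACE

Orientations are given as [roll, pitch, yaw] about the fixed x, y, z axes, in that order (R = Rz(yaw) Ry(pitch) Rx(roll)).
In Python, from workcell import monitor, optics, bot gives the robot as it stands.
- The arm moves only by the tool arm_command, never from a script. Its arguments are lists of equal length, an entry for each row: "delta_pos": the shift along the tool's x, y, z as a fraction of full scale, a list of three; "rotation": the turn, a rotation vector about the tool's x, y, z as a fraction of full scale, a list of three. In form: {"delta_pos": [[dx, dy, dz], ...], "rotation": [[wx, wy, wz], ...]}. A call has 1 to 10 rows; each row shifts and turns the pose as measured when the row begins, along the tool's axes as they then stand; what a row does not reach is not made up. Full scale, the value 1, is 30 mm for a shift and 6 degrees for a turn. A row lasts 1/10 s, in which the tool goes at most 50 mm and 8.59 degrees, less where a joint would pass 70% of its speed; a pose out of reach is approached as far as the arm can. A call with a number of a shift or a turn outside -1 to 1 is refused whole. A call with a gripper value outside its range is refused whole. "gripper" is the closure, from -1 (fully open) to 1 (shut), so that 0 is half open, set as the call begins (left out, the last holds). The fingers move at their own pace and stop on an object; "grip_force" is the grip in N (left out, the last holds). Time passes only in rows, so rows that do not move let the fingers close. It gives the time, the measured TCP pose, the force and the opening at its end, in the units of the state.
- monitor.observe(): the state, without advancing time (a new reading comes with each control period).
- optics.grab_frame(name): name is "scene" or "side" or "wrist"; returns the picture (420x560x3 uint8, red, green, blue); there is no depth.
- optics.camera_params(name): a dict with "fx", "fy", "cx", "cy" (pixels), "origin" and "rotation" of the camera in the world. Camera axes: x right, y down, z forward; pixel columns grow to the right and rows downward; lengths in m; the calibration is good to about 2 mm. A picture is of the moment at which its call begins: read the wrist's pose just before it. camera_params takes no time and is no camera call; for the wrist camera it gives the pose at the moment of the call.
- bot.job_done(): hands the job in, once; it reports no verdict.
The state is a dict: "clock": time; "qpos": joint angles; "qd": joint speeds; "joint_efforts": joint torques, N m; "position": TCP position; "tool_rot": TCP orientation; "force": force on the tool from outside, world axes, zero at the start; "moment": the same for the moment, N m; "grip_width": finger opening in m.
Only numpy, scipy, OpenCV 4.12 (cv2) and the standard library are available. Lean on these libraries where they do the work, as an engineer would, in place of code of your own. Each camera call takes 0.05 s, during which the arm holds its last target. There are 200 camera calls.

TASK

Check that the tray's front left corner is square: slide its clear cover out of the way, take the flat L-shaped square out of the tray by its grip block, and lay it flat on the sideboard round the outside of that corner, grip block up, with the long leg's inner edge flush along the front wall and the short leg's inner edge flush along the left end wall. Leave it lying there, and do not disturb any of the other things in and around the tray.

Things in the scene. Friction and masses are not known exactly. Their poses are not given: they have to be found in the camera images.
- tray: fixed open aluminium tray with a flat base and upright walls: 250 mm front to back (its x), 400 mm left to right (its y), 45 mm high, walls 5 mm thick, floor 4 mm thick. Origin: centre of its underside, on the sideboard (height 0). Its x points to its back, away from the robot; its y to its left end. It can stand turned by about 0.2 rad.
- tray_corner (a point): the tray's front left outer corner (front: towards the robot; left: +y), at the foot of the walls, height 0. Axes as the tray's: the front wall's outer face runs from here along -y, the left end wall's outer face along +x.
- cover (a joint): how far the clear acrylic cover has slid to the tray's left, m: 0 = at the right end, 0.19 = at the left end. A 5 mm sheet, 250 mm front to back, 210 mm along the tray, lying on the walls (45 to 50 mm high). It slides only along the tray's y, with 1 to 2 N, and stays where left; its middle is at tray y = joint - 0.095. It starts about half-way, over all or part of the square.
- cover_pull (a point): centre (half-way up) of the cover's pull, an upright aluminium block in the middle of the cover: 40 mm front to back (tray x), 14 mm along the tray (y), 30 mm high, its top 80 mm above the sideboard. Axes as the tray's.
- square_grip (a point): centre (half-way up) of the grip block of the loose L-shaped square (see square). The block is grey plastic, stands on the long leg, 30 mm along x, 16 mm along y, 30 mm high: its centre is 21 mm above the square's underside, its top 36 mm. The centre lies 52 mm in x and 13 mm in y from the outer heel corner, and 19 mm in -y from the long leg's inner edge. Axes as the square's.
- square_inner (a point): the square's inner corner where the inner edges of its legs meet, at its underside: 28 mm in -x and 19 mm in +y from the grip block's centre. Axes as the square's.
- square_long_end (a point): the far end of the long leg's inner edge, at the underside: 116 mm in +x from the inner corner.
- square_short_end (a point): the far end of the short leg's inner edge, at the underside: 68 mm in +y from the inner corner.
- tv_remote_center (a point): centre of the dark grey TV remote, 175 x 42 x 18 mm, lying in the tray along its back wall. Loose; not part of the job.
- ac_remote_center (a point): centre of the beige air-conditioner remote, 130 x 44 x 20 mm, lying in the end of the tray where the square is not, its length roughly front to back. Loose; not part of the job.
- dish_center (a point): centre of the olive ceramic ring dish, 64 mm across, 20 mm high, in the middle of the tray near its front wall. Loose; not part of the job.
- cube_center (a point): centre of the clear glass cube, 36 mm, in the middle of the tray. Loose; not part of the job.
- jar_center (a point): centre of the white ceramic jar with wooden lid, 68 mm across, 85 mm high, on the sideboard to the left of the tray. Loose; not part of the job.
- bottle_center (a point): centre of the small amber glass bottle, 44 mm across, 100 mm high, on the sideboard in front of the tray near the middle of its length. Loose; not part of the job.
- mug_center (a point): centre of the white mug, 76 mm across, 88 mm high, on the sideboard to the right of the tray. Loose; not part of the job.
- case_center (a point): centre of the black spectacle case, 155 x 58 x 36 mm, on the sideboard to the right of the tray. Loose; not part of the job.
- square: flat L-shaped square of dark anodised aluminium, loose, starts flat on the tray floor in its left or right end. 6 mm thick, about 160 g; long leg 140 mm (outer edge) x 32 mm wide, short leg 100 mm (outer edge) x 24 mm wide. x runs from the heel along the long leg, y along the short leg, z up. Origin: underside, centre of its 140 x 100 mm outline, 18 mm in x and 37 mm in y from the grip block's centre.
Not all that is in view belongs to the job. There is more than one size of the square; the job needs the middle-sized.

How it is judged:
By the outcome, as a careful person would: the job done as asked, in the order asked, and still so for the second after the job is handed in, with the robot touching nothing.
It also fails if it takes over 58 s, if anything falls off the work surface, if the arm or the gripper's body presses on something with over 40 N, if the wrist force passes 120 N, or if a joint passes its speed limit or range.

## Working session

There is one attempt and no reset: what is moved stays moved. The work goes in short steps, Python scripts to look and compute and a tool call to move; the robot and the scene stay as the last step left them, time stands still between calls to the robot, and variables do not carry over. Pictures are saved under pics/ and viewed, about 8 in all and at most 12, crops included, and the job is handed in when it is done.

Besides the shell and the picture viewer there is one more tool, called after ">>>" by a JSON object that holds its "fn" and its "kwargs", one argument or row to a line. arm_command: Moves the arm, as the interface text tells. Its arguments: {"type":"object","properties":{"delta_pos":{"type":"array","items":{"type":"array","items":{"type":"number"}}},"rotation":{"type":"array","items":{"type":"array","items":{"type":"number"}}},"gripper":{"type":"number"},"grip_force":{"type":"number"}},"required":["delta_pos","rotation"]}

```bash
ls; mkdir -p pics
python3 - <<'E'
from workcell import monitor, optics, bot
import cv2
s=monitor.observe(); print({k:s[k] for k in('clock','position','tool_rot','force','grip_width','qpos')})
for n in('scene','side','wrist'):
    p=optics.camera_params(n); print(n,p)
    im=optics.grab_frame(n); cv2.imwrite(f'pics/{n}0.png',im[:,:,::-1])
a=[cv2.imread(f'pics/{n}0.png') for n in('scene','side')]
cv2.imwrite('pics/s0.png',cv2.resize(a[0],(784,588),interpolation=cv2.INTER_CUBIC))
cv2.imwrite('pics/s1.png',cv2.resize(a[1],(784,588),interpolation=cv2.INTER_CUBIC))
E
```

```text
pics
{'clock': 0.0, 'position': array([0.18031669, 0.59809402, 0.2447196 ]), 'tool_rot': array([-1.51588452,  1.56968108, -1.80865978]), 'force': array([-0.88224029, -0.48516561, -1.16332935]), 'grip_width': 0.08542881332874896, 'qpos': array([-1.34820636,  0.52202089, -0.03635454,  1.60001224,  0.02119569,
        1.02105946, -0.11279667])}
scene {'fx': 402.18966294955766, 'fy': 402.18966294955766, 'cx': 274.67073626702626, 'cy': 210.5018239094066, 'origin': array([0.8888616 , 0.4257232 , 0.92706589]), 'rotation': array([-2.5462583 , -0.0033691 ,  2.45600478])}
side {'fx': 503.9998595374645, 'fy': 503.9998595374645, 'cx': 272.69853743829515, 'cy': 201.5877747692486, 'origin': array([ 0.24335707, -0.87756472,  0.85575591]), 'rotation': array([-2.29417942,  0.00788238, -0.35039315])}
wrist {'fx': 336.6233954628644, 'fy': 336.6233954628644, 'cx': 278.8543430794903, 'cy': 200.78279705176297, 'origin': array([0.11712277, 0.6164934 , 0.37275725]), 'rotation': array([2.88066830e+00, 2.37291787e-04, 1.27707210e+00])}
```

View pics/s0.png

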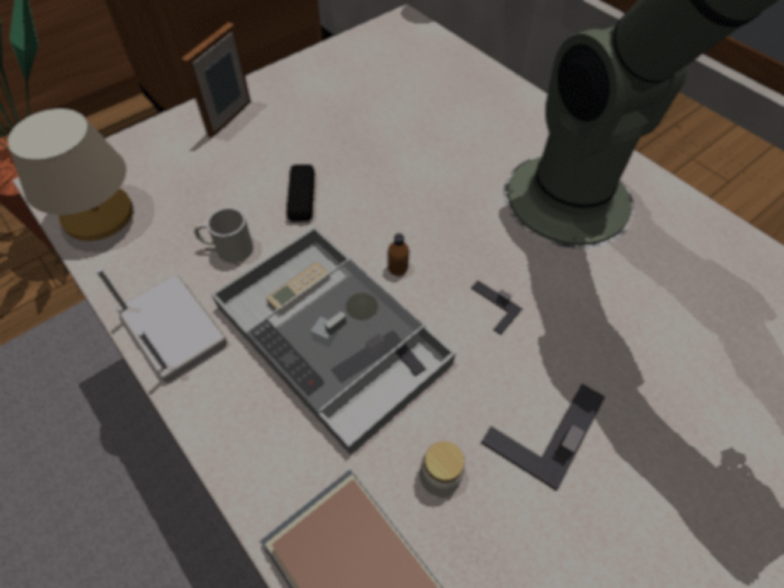

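View pics/s1.png

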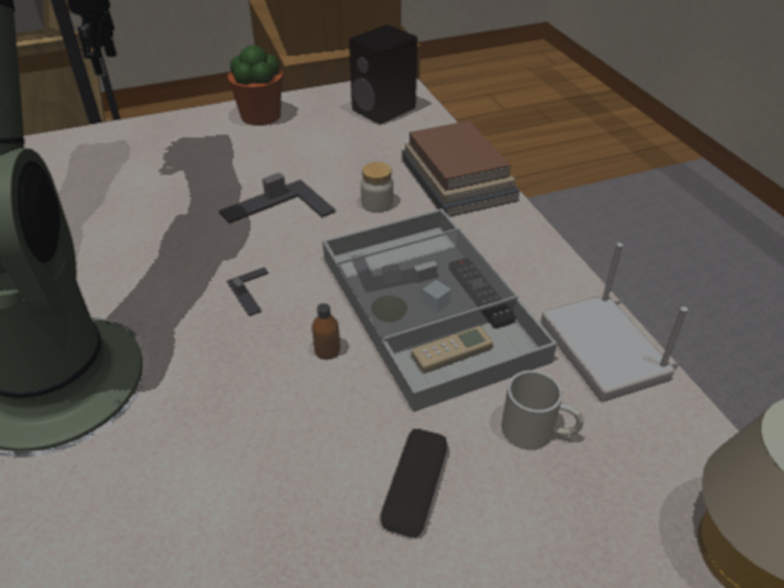

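The tray sits left of centre, turned by a small angle, with the jar at its left end. The medium square lies in the left end, partly under the cover. One decoy square, larger, lies on the board; a smaller one lies nearer the base. Next I'll enlarge the tray in both views.

Run:
```python
import cv2
def crop(n,x0,y0,w,h,k,out):
    a=cv2.imread(f'pics/{n}0.png')[y0:y0+h,x0:x0+w]
    a=cv2.resize(a,None,fx=k,fy=k,interpolation=cv2.INTER_CUBIC)
    a=cv2.convertScaleAbs(a,alpha=1.4,beta=10)
    for i in range(0,w,20): cv2.putText(a,str(x0+i),(i*k,10),0,.35,(0,255,255)); cv2.line(a,(i*k,12),(i*k,18),(0,255,255))
    for i in range(0,h,20): cv2.putText(a,str(y0+i),(0,i*k+4),0,.35,(0,255,255)); cv2.line(a,(22,i*k),(28,i*k),(0,255,255))
    cv2.imwrite(out,a)
crop('scene',140,160,195,150,4,'pics/c0.png')
crop('side',225,145,175,145,4,'pics/c1.png')
```

```text
(no output)
```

View pics/c0.png

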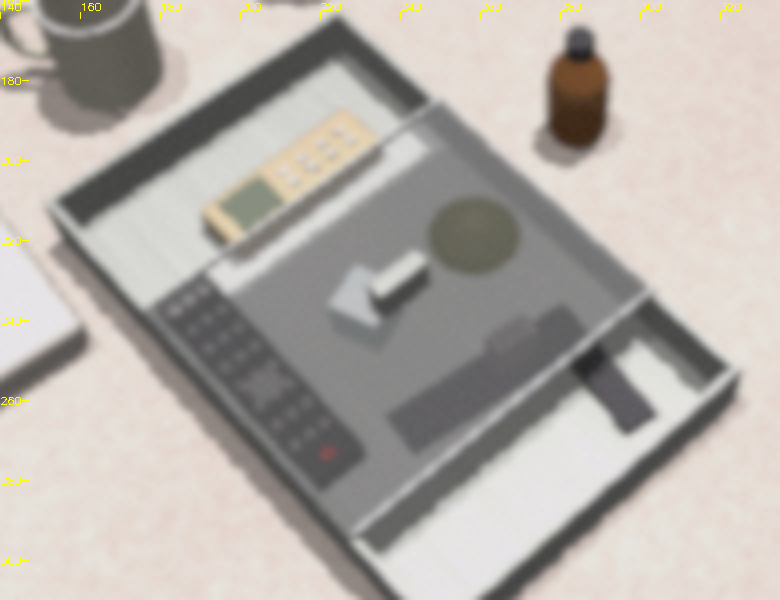

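View pics/c1.png

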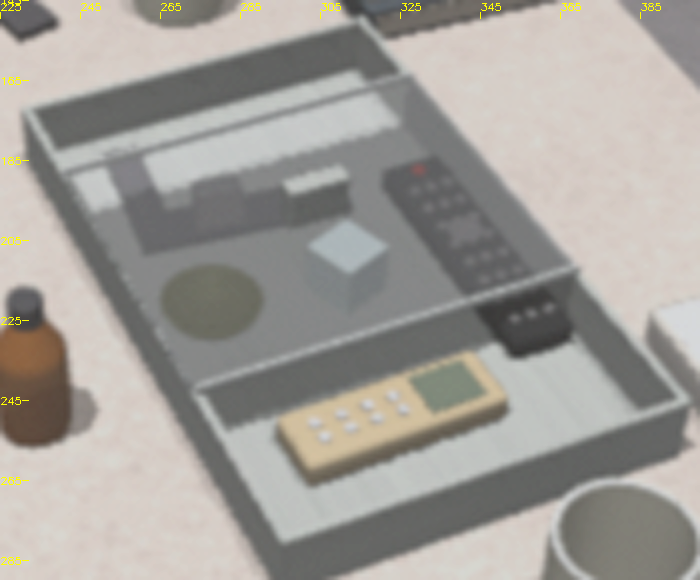

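```bash
cat > h.py <<'E'
import numpy as np, cv2
from scipy.spatial.transform import Rotation as R
from scipy.optimize import least_squares
from workcell import monitor, optics, bot
def cam(n):
    p=optics.camera_params(n); return p,R.from_euler('xyz',p['rotation']).as_matrix()
def proj(c,P):
    p,M=c; q=(np.atleast_2d(P)-p['origin'])@M
    return np.c_[p['fx']*q[:,0]/q[:,2]+p['cx'],p['fy']*q[:,1]/q[:,2]+p['cy']]
def ray(c,uv,z):
    p,M=c; uv=np.atleast_2d(uv).astype(float)
    d=np.c_[(uv[:,0]-p['cx'])/p['fx'],(uv[:,1]-p['cy'])/p['fy'],np.ones(len(uv))]@M.T
    return p['origin']+d*((z-p['origin'][2])/d[:,2])[:,None]
def T(t,P): # tray/square 2D pose (x,y,yaw) applied to local pts
    P=np.atleast_2d(P).astype(float); c,s=np.cos(t[2]),np.sin(t[2])
    return np.c_[t[0]+c*P[:,0]-s*P[:,1],t[1]+s*P[:,0]+c*P[:,1],P[:,2]]
def inv(t,P):
    P=np.atleast_2d(P); c,s=np.cos(t[2]),np.sin(t[2]); d=P[:,:2]-np.array(t[:2])
    return np.c_[c*d[:,0]+s*d[:,1],-s*d[:,0]+c*d[:,1],P[:,2]]
def fit(obs,t0): # obs: list of (cam, local pt, uv)
    f=lambda t: np.concatenate([(proj(c,T(t,P))-uv)[0] for c,P,uv in obs])
    r=least_squares(f,t0,loss='soft_l1'); return r.x,f(r.x).reshape(-1,2).round(1)
E
python3 - <<'E'
from h import *
S=cam('scene');D=cam('side')
FL,FR,BL,BR=[-.125,.2,.045],[-.125,-.2,.045],[.125,.2,.045],[.125,-.2,.045]
t,r=fit([(S,BR,(152.5,211.2)),(S,FR,(224.5,163.8)),(S,FL,(325.5,252.8)),(D,FL,(231.2,172.5)),(D,BL,(315.5,151)),(D,BR,(397,245.5))],[.6,.3,0])
print('tray',t.round(4),r.tolist())
for c,uv in((S,(240,228.2)),(D,(304,190))): print('pull',inv(t,ray(c,uv,.08)).round(4),ray(c,uv,.08).round(4))
print('cover edge',inv(t,ray(S,[(302.5,233.2),(228.2,294.5),(249.2,185),(177.5,237.5)],.05)).round(4).tolist())
for c,uv in((S,(268,243.8)),(D,(279.5,190.8))): print('block top',inv(t,ray(c,uv,.04)).round(4),ray(c,uv,.04).round(4))
print('sq pts',inv(t,ray(S,[(237,263.8),(243.8,273),(281.2,236.2),(303.8,263),(296.8,268.2)],.01)).round(4).tolist(), inv(t,ray(D,(261.2,208.2),.01)).round(4))
print('corner',T(t,[-.125,.2,0]).round(4))
sq,r=fit([(S,[.07,-.05,.01],(237,263.8)),(S,[.07,-.018,.01],(243.8,273)),(S,[-.07,-.05,.01],(281.2,236.2)),(S,[-.07,.05,.01],(303.8,263)),(S,[-.046,.05,.01],(296.8,268.2)),(S,[-.018,-.037,.04],(268,243.8)),(D,[-.018,-.037,.04],(279.5,190.8)),(D,[-.07,-.05,.01],(261.2,208.2))],[t[0],t[1]+.1,t[2]])
print('sq',sq.round(4),r.tolist(),T(sq,[-.018,-.037,.04]))
s=monitor.observe();print(R.from_euler('xyz',s['tool_rot']).as_matrix().round(3))
jar=ray(S,(443/1.4,461/1.4),.085);print('jar',jar.round(3),inv(t,jar),'large sq',inv(t,ray(S,np.array([(485,438),(590,390),(560,480)])/1.4,.006)),'bottle',inv(t,ray(S,(284.5,170),.1)))
E
```

```text
tray [ 0.6259 -0.0514  0.0526] [[-1.8, -1.6], [0.4, -2.3], [-0.1, -0.2], [-1.1, -2.1], [0.2, -3.0], [0.3, -1.0]]
pull [[-0.0016  0.0218  0.08  ]] [[ 0.6232 -0.0298  0.08  ]]
pull [[-0.0017  0.0141  0.08  ]] [[ 0.6234 -0.0374  0.08  ]]
cover edge [[-0.1198, 0.1241, 0.05], [0.1226, 0.1264, 0.05], [-0.1194, -0.0845, 0.05], [0.1222, -0.0783, 0.05]]
block top [[-0.0381  0.084   0.04  ]] [[0.5834 0.0304 0.04  ]]
block top [[-0.0375  0.0782  0.04  ]] [[0.5844 0.0247 0.04  ]]
sq pts [[0.0474, 0.0617, 0.01], [0.0509, 0.0927, 0.01], [-0.0902, 0.0774, 0.01], [-0.0793, 0.1735, 0.01], [-0.0561, 0.172, 0.01]] [[-0.0921  0.0673  0.01  ]]
corner [[0.4906 0.1417 0.    ]]
sq [ 0.6039  0.065  -0.049 ] [[-0.7, 0.0], [-0.4, 0.2], [-0.6, -0.7], [0.6, -0.1], [0.1, -0.2], [-0.6, -0.3], [-0.7, -1.0], [-0.6, -2.0]] [[0.58410744 0.02895096 0.04      ]]
[[-0.     0.289  0.957]
 [-0.001  0.957 -0.289]
 [-1.    -0.001  0.   ]]
jar [[0.649 0.276 0.085]] [[0.04003627 0.3254582  0.085     ]] large sq [[-0.06360549  0.3328665   0.006     ]
 [-0.26726423  0.39917861  0.006     ]
 [-0.10120036  0.46148886  0.006     ]] bottle [[-0.19854273 -0.02871171  0.1       ]]
```

>>> {"fn": "arm_command", "kwargs": {
  "delta_pos": [
    [0,-0.74,1],
    [0,-0.74,1],
    [0,-0.74,1],
    [0,-0.74,1],
    [0,-0.74,1],
    [0,-0.74,1],
    [0,-0.74,1],
    [0,-0.74,1],
    [0,-0.74,1],
    [0,-0.74,1]
  ],
  "rotation": [
    [0,0,0],
    [0,0,0],
    [0,0,0],
    [0,0,0],
    [0,0,0],
    [0,0,0],
    [0,0,0],
    [0,0,0],
    [0,0,0],
    [0,0,0]
  ],
  "gripper": 1
}}

```text
clock: 1.15
position: [0.4073, 0.291, 0.2426]
tool_rot: [-2.261, 1.567, -2.545]
force: [0.5, 1.1, 0.1]
grip_width: -0.0001
```

>>> {"fn": "arm_command", "kwargs": {
  "delta_pos": [
    [0,-0.74,1],
    [0,-0.74,1],
    [0,-0.74,1],
    [0,-0.74,1],
    [0,-0.74,1],
    [0,-0.74,1],
    [0,-0.74,1],
    [0,-0.74,1],
    [0,-0.74,1],
    [0,0,0]
  ],
  "rotation": [
    [0,0,0],
    [0,0,0],
    [0,0,0],
    [0,0,0],
    [0,0,0],
    [0,0,0],
    [0,0,0],
    [0,0,0],
    [0,0,0],
    [0,0,0]
  ]
}}

```text
clock: 2.15
position: [0.6184, 0.0058, 0.2416]
tool_rot: [-2.037, 1.565, -2.325]
force: [-0.8, -0.6, -0.9]
grip_width: -0.0001
```

>>> {"fn": "arm_command", "kwargs": {
  "delta_pos": [
    [0,0,0],
    [0,0,0],
    [0,0,0],
    [0,0,0],
    [0,0,0],
    [0,0,0],
    [0,0,0],
    [0,0,0],
    [0,0,0],
    [0,0,0]
  ],
  "rotation": [
    [1,0,0],
    [1,0,0],
    [1,0,0],
    [1,0,0],
    [1,0,0],
    [1,0,0],
    [1,0,0],
    [1,0,0],
    [1,0,0],
    [1,0,0]
  ]
}}

```text
clock: 3.15
position: [0.6161, 0.0075, 0.2389]
tool_rot: [-1.489, 1.561, -2.865]
force: [-0.2, -0.2, -0.9]
grip_width: -0.0003
```

```bash
cat >> h.py <<'E'
tray=np.array([.6259,-.0514,.0526])
def go(pos,yaw_y):
    """units for tool to reach pos with x down and tool y at world angle yaw_y"""
    s=monitor.observe(); M=R.from_euler('xyz',s['tool_rot']).as_matrix()
    x=np.array([0,0,-1.]); y=np.array([np.cos(yaw_y),np.sin(yaw_y),0]); G=np.c_[x,y,np.cross(x,y)]
    print('at',s['position'].round(4),'toolyaw',np.arctan2(M[1,1],M[0,1]).round(4),'F',s['force'].round(1),'w',round(s['grip_width'],4))
    print('shift units',(M.T@(np.array(pos)-s['position'])/.03).round(3),'rot units',np.degrees(R.from_matrix(M.T@G).as_rotvec()/6).round(3),'world delta',(np.array(pos)-s['position']).round(4))
E
python3 - <<'E'
from h import *
go(T(tray,[-.0017,.055,.14])[0],tray[2])
im=optics.grab_frame('wrist'); cv2.imwrite('pics/w1.png',im[:,:,::-1]); print(optics.camera_params('wrist'))
E
```

```text
at [0.6161 0.0075 0.2389] toolyaw 0.1947 F [-0.2 -0.2 -0.9] w -0.0003
shift units [3.295 0.177 0.164] rot units [1.357 0.014 0.092] world delta [ 0.0052 -0.0041 -0.0989]
{'fx': 336.6233954628644, 'fy': 336.6233954628644, 'cx': 278.8543430794903, 'cy': 200.78279705176297, 'origin': array([0.60419149, 0.07142377, 0.36671199]), 'rotation': array([2.88065214, 0.00954874, 0.18699784])}
```

View pics/w1.png

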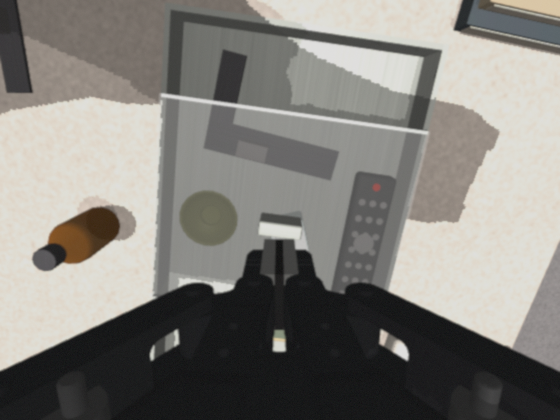

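Run:
```python
from h import *
p={'fx': 336.6233954628644, 'fy': 336.6233954628644, 'cx': 278.8543430794903, 'cy': 200.78279705176297, 'origin': np.array([0.60419149, 0.07142377, 0.36671199]), 'rotation': np.array([2.88065214, 0.00954874, 0.18699784])}
W=(p,R.from_euler('xyz',p['rotation']).as_matrix())
c=ray(W,[(170,10),(441,50)],.045); d=c[1]-c[0]
print('corners',c.round(4),'len',np.linalg.norm(d),'yaw',np.arctan2(d[1],d[0])); print('pred',T(tray,[[-.125,.2,.045],[.125,.2,.045]]).round(4))
print('cover edge',inv(tray,ray(W,[(162,95),(428,132)],.05)).round(4).tolist())
print('pull',inv(tray,ray(W,[(280,225.5),(259,235),(301,237)],.08)).round(4).tolist())
pts=[(222,50),(247,56),(204,148),(232,123),(338,153),(331,181)]
loc=[[-.07,.05,.006],[-.046,.05,.006],[-.07,-.05,.006],[-.046,-.018,.006],[.07,-.018,.006],[.07,-.05,.006]]
sq,r=fit([(W,[a,b,.01],uv) for (a,b,_),uv in zip(loc,pts)],[.604,.065,-.05])
print('sq',sq.round(4),r.tolist(),'block',T(sq,[-.018,-.037,.04]).round(4),'top ray',ray(W,(252,148),.04).round(4))
```

```text
corners [[0.4934 0.1359 0.045 ]
 [0.7317 0.1482 0.045 ]] len 0.23864256903806805 yaw 0.051548121404000426
pred [[0.4906 0.1418 0.045 ]
 [0.7402 0.1549 0.045 ]]
cover edge [[-0.1245, 0.123, 0.05], [0.1202, 0.1232, 0.05]]
pull [[-0.0036, 0.0249, 0.08], [-0.0212, 0.0133, 0.08], [0.0168, 0.0166, 0.08]]
sq [ 0.6026  0.0636 -0.0651] [[0.9, -0.8], [-0.3, -0.3], [-0.8, 0.5], [-0.1, 1.3], [1.3, -0.6], [-0.5, 0.3]] block [[0.5823 0.0278 0.04  ]] top ray [[0.5821 0.032  0.04  ]]
```

>>> {"fn": "arm_command", "kwargs": {
  "delta_pos": [
    [0.8,0,0],
    [0.8,0,0],
    [0.8,0.0,0.0],
    [0,0,0]
  ],
  "rotation": [
    [0.34,0,0.02],
    [0.34,0,0.02],
    [0.34,0,0.02],
    [0.34,0,0.03]
  ]
}}

```text
clock: 3.6
position: [0.6152, 0.0094, 0.1649]
tool_rot: [0.729, 1.57, -0.792]
force: [-0.0, 0.4, -0.2]
grip_width: 0.0004
```

Run:
```python
from h import *
go(T(tray,[-.0017,.060,.078])[0],tray[2])
```

```text
at [0.6152 0.0094 0.1649] toolyaw 0.0499 F [-0.   0.4 -0.2] w 0.0004
shift units [2.895 0.191 0.039] rot units [-0.025  0.007 -0.006] world delta [ 0.0058 -0.0009 -0.0869]
```

>>> {"fn": "arm_command", "kwargs": {
  "delta_pos": [
    [0.8,0.1,0],
    [0.8,0.1,0],
    [0.8,0,0],
    [0.45,0,0],
    [0,0,0]
  ],
  "rotation": [
    [0,0,0],
    [0,0,0],
    [0,0,0],
    [0,0,0],
    [0,0,0]
  ]
}}

```text
clock: 4.1
position: [0.6235, 0.0109, 0.0814]
tool_rot: [1.661, 1.566, 0.144]
force: [-0.2, -0.5, 0.6]
grip_width: 0.0002
```

>>> {"fn": "arm_command", "kwargs": {
  "delta_pos": [
    [0,0,0.3],
    [0,0,0.3],
    [0,0,0.3],
    [0,0,0.3],
    [0,0,0.3]
  ],
  "rotation": [
    [0,0,0],
    [0,0,0],
    [0,0,0],
    [0,0,0],
    [0,0,0]
  ]
}}

```text
clock: 4.6
position: [0.6279, -0.0369, 0.0859]
tool_rot: [1.701, 1.561, 0.186]
force: [0.3, 1.7, -0.9]
grip_width: 0.0002
```

>>> {"fn": "arm_command", "kwargs": {
  "delta_pos": [
    [0.1,-0.05,0.4],
    [0.1,-0.05,0.4],
    [0.1,-0.03,0.4],
    [0.08,0,0.4],
    [0.05,0,0.3],
    [0,0,0]
  ],
  "rotation": [
    [0,0,0],
    [0,0,0],
    [0,0,0],
    [0,0,0],
    [0,0,0],
    [0,0,0]
  ]
}}

```text
clock: 5.2
position: [0.6273, -0.102, 0.0722]
tool_rot: [1.601, 1.56, 0.083]
force: [0.3, 0.5, -0.0]
grip_width: -0.0001
```

Run:
```python
from h import *
go(T(tray,[-.0017,-.072,.078])[0],tray[2])
```

```text
at [ 0.6273 -0.102   0.0722] toolyaw 0.0527 F [ 0.3  0.5 -0. ] w -0.0001
shift units [-0.194 -0.012  0.712] rot units [ 0.001 -0.003 -0.101] world delta [ 0.0007 -0.0213  0.0058]
```

>>> {"fn": "arm_command", "kwargs": {
  "delta_pos": [
    [-0.05,0,0.25],
    [-0.05,0,0.25],
    [0,0,0.15],
    [0,0,0.1],
    [0,0,0]
  ],
  "rotation": [
    [0,0,-0.05],
    [0,0,-0.05],
    [0,0,0],
    [0,0,0],
    [0,0,0]
  ]
}}

```text
clock: 5.7
position: [0.6284, -0.1255, 0.0751]
tool_rot: [-2.044, 1.569, 2.723]
force: [0.8, -0.6, -0.2]
grip_width: 0.0
```

Run:
```python
from h import *
go(T(tray,[-.0017,-.072,.078])[0],tray[2])
for n in('scene','side'): cv2.imwrite(f'pics/{n}1.png',optics.grab_frame(n)[:,:,::-1])
a=cv2.imread('pics/side1.png')[140:300,200:410]; cv2.imwrite('pics/c2.png',cv2.resize(a,None,fx=3.7,fy=3.7,interpolation=cv2.INTER_CUBIC))
```

```text
at [ 0.6284 -0.1255  0.0751] toolyaw 0.0538 F [ 0.8 -0.6 -0.2] w 0.0
shift units [-0.096 -0.009 -0.07 ] rot units [ 0.012 -0.009  0.018] world delta [-0.0004  0.0021  0.0029]
```

View pics/c2.png

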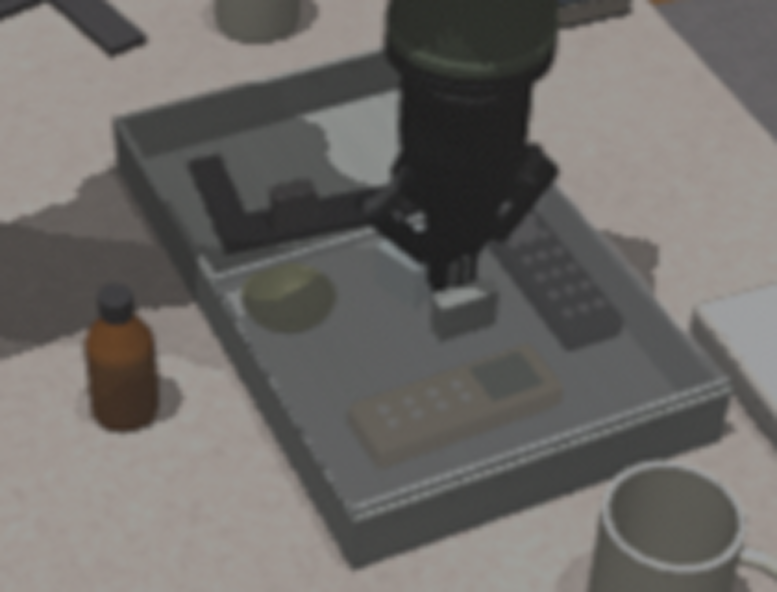

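The cover's right edge is now almost at the tray's right end, its left edge crosses the front wall at crop (205,262), and the square lies fully open. I'll nudge the cover the last few mm, then back off and rise.

>>> {"fn": "arm_command", "kwargs": {
  "delta_pos": [
    [0,0,0.1],
    [0,0,0.1],
    [0,0,0.1],
    [0,0,0]
  ],
  "rotation": [
    [0,0,0],
    [0,0,0],
    [0,0,0],
    [0,0,0]
  ]
}}

```text
clock: 6.2
position: [0.6288, -0.1281, 0.0751]
tool_rot: [-2.75, 1.561, 2.021]
force: [-0.4, 0.2, -0.6]
grip_width: -0.0001
```

>>> {"fn": "arm_command", "kwargs": {
  "delta_pos": [
    [0,0,-0.4],
    [-0.8,0,-0.6],
    [-1,-0.2,-1],
    [-1,-0.4,-1],
    [-0.5,-0.4,-1],
    [0,-0.2,-1],
    [0,0,0]
  ],
  "rotation": [
    [0,0,0],
    [0,0,0],
    [0.3,0,0],
    [0.3,0,0],
    [0.3,0,0],
    [0.2,0,0],
    [0,0,0]
  ],
  "gripper": -0.3
}}

```text
clock: 6.9
position: [0.5881, 0.0288, 0.1785]
tool_rot: [-2.686, 1.561, 1.964]
force: [0.7, 1.1, -0.5]
grip_width: 0.0555
```

Run:
```python
from h import *
go([.583,.030,.16],-.057)
s=monitor.observe(); np.save('wp.npy',np.r_[[optics.camera_params('wrist')[k] for k in('origin','rotation')]])
cv2.imwrite('pics/w2.png',optics.grab_frame('wrist')[:,:,::-1])
a=cv2.imread('pics/w2.png')[0:300,100:500]; cv2.imwrite('pics/c3.png',cv2.resize(a,None,fx=2,fy=2,interpolation=cv2.INTER_CUBIC))
```

```text
at [0.5881 0.0288 0.1785] toolyaw -0.0622 F [ 0.7  1.1 -0.5] w 0.0555
shift units [ 0.619 -0.17  -0.023] rot units [-0.05  -0.086  0.042] world delta [-0.0051  0.0012 -0.0185]
```

View pics/c3.png

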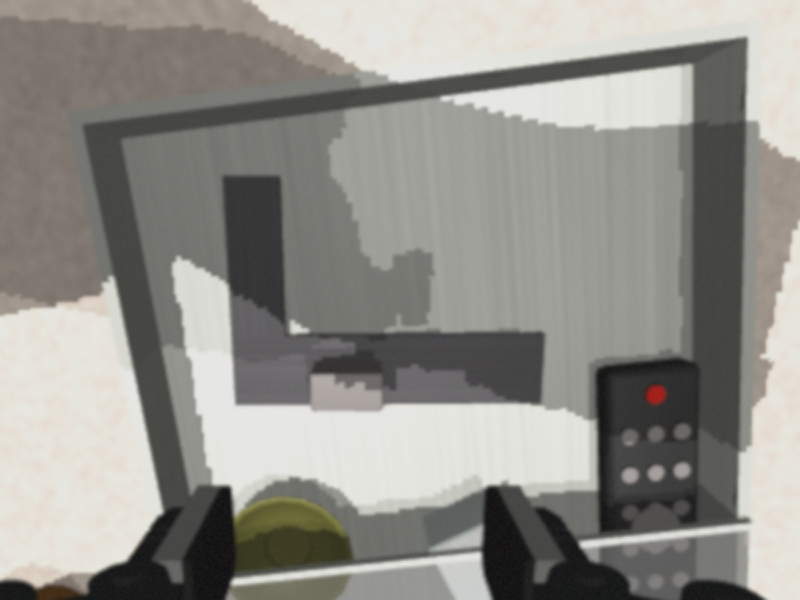

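Run:
```python
from h import *
q=np.load('wp.npy');p=optics.camera_params('wrist');p['origin'],p['rotation']=q[0],q[1]
W=(p,R.from_euler('xyz',p['rotation']).as_matrix())
f=lambda a:np.array(a)/2+[100,0]
loc=[[-.07,.05],[-.046,.05],[-.07,-.05],[-.038-.008,-.018],[.07,-.018],[.07,-.05]]
pts=[(222,176),(279,175),(235,405),(287,334),(544,332),(541,404)]
sq,r=fit([(W,l+[.01],f(uv)) for l,uv in zip(loc,pts)]+[(W,[-.018,-.037,.04],f((346.5,392.5)))],[.604,.065,-.05])
print('sq',sq.round(4),r.tolist()); B=T(sq,[-.018,-.037,.04])[0]; print('block',B.round(4),'top ray',ray(W,f((346.5,392.5)),.04).round(4))
c=ray(W,f([(70,112),(760,25)]),.045); print('rim',c.round(4),np.linalg.norm(c[1]-c[0])); c=ray(W,f([(84,125),(747,38)]),.045); print('inner rim',c.round(4),np.linalg.norm(c[1]-c[0]), np.arctan2(*(c[1]-c[0])[1::-1]))
print('pred outer',T(tray,[[-.125,.2,.045],[.125,.2,.045]]).round(4).tolist(),'inner',T(tray,[[-.12,.195,.045],[.12,.195,.045]]).round(4).tolist())
go([B[0],B[1],.07],sq[2])
```

```text
sq [ 0.6021  0.0639 -0.0545] [[-0.1, -0.5], [-0.1, -0.3], [-0.2, 0.2], [-1.2, 0.7], [1.0, 0.7], [0.4, -0.4], [0.1, -0.1]]
block [0.5821 0.0279 0.04  ] top ray [[0.582  0.0278 0.04  ]]
rim [[0.4891 0.1397 0.045 ]
 [0.7358 0.1523 0.045 ]] 0.24698842909783347
inner rim [[0.4935 0.135  0.045 ]
 [0.7316 0.1485 0.045 ]] 0.23848520340835344 0.056550403586875075
pred outer [[0.4906, 0.1418, 0.045], [0.7402, 0.1549, 0.045]] inner [[0.4958, 0.137, 0.045], [0.7355, 0.1496, 0.045]]
at [0.5884 0.0266 0.1787] toolyaw -0.0634 F [ 0.6  0.3 -0.8] w 0.0557
shift units [ 3.624e+00 -2.000e-01 -1.000e-03] rot units [-0.084 -0.076  0.036] world delta [-0.0063  0.0013 -0.1087]
```

>>> {"fn": "arm_command", "kwargs": {
  "delta_pos": [
    [0.9,-0.1,0],
    [0.9,-0.1,0],
    [0.9,0,0],
    [0.9,0,0],
    [0,0,0]
  ],
  "rotation": [
    [-0.08,-0.07,0.03],
    [0,0,0],
    [0,0,0],
    [0,0,0],
    [0,0,0]
  ]
}}

```text
clock: 7.45
position: [0.5831, 0.0249, 0.0677]
tool_rot: [1.082, 1.568, -0.544]
force: [0.1, -0.1, 1.0]
grip_width: 0.0555
```

Run:
```python
from h import *
go([.582,.0279,.027],-.0545)
```

```text
at [0.5831 0.0249 0.0677] toolyaw -0.0551 F [ 0.1 -0.1  1. ] w 0.0555
shift units [ 1.357 -0.046 -0.1  ] rot units [-0.006  0.014 -0.027] world delta [-0.0011  0.003  -0.0407]
```

>>> {"fn": "arm_command", "kwargs": {
  "delta_pos": [
    [0.45,-0.04,-0.1],
    [0.45,0,0],
    [0.4,0,0],
    [0,0,0]
  ],
  "rotation": [
    [0,0,0],
    [0,0,0],
    [0,0,0],
    [0,0,0]
  ]
}}

```text
clock: 7.85
position: [0.5834, 0.0269, 0.0281]
tool_rot: [1.233, 1.565, -0.394]
force: [-1.2, 0.3, 0.1]
grip_width: 0.0554
```

Run:
```python
from h import *
go([.582,.0279,.027],-.0545)
```

```text
at [0.5834 0.0269 0.0281] toolyaw -0.0563 F [-1.2  0.3  0.1] w 0.0554
shift units [ 0.035 -0.05  -0.031] rot units [-0.017  0.018 -0.05 ] world delta [-0.0014  0.001  -0.0011]
```

>>> {"fn": "arm_command", "kwargs": {
  "delta_pos": [
    [0,0,0],
    [0,0,0],
    [0,0,0],
    [0,0,0],
    [0,0,0]
  ],
  "rotation": [
    [0,0,0],
    [0,0,0],
    [0,0,0],
    [0,0,0],
    [0,0,0]
  ],
  "gripper": 1,
  "grip_force": 60
}}

```text
clock: 8.35
position: [0.5843, 0.0268, 0.0298]
tool_rot: [1.375, 1.563, -0.253]
force: [-0.5, 0.3, -1.8]
grip_width: 0.0291
```

Run:
```python
from h import *
go([.582,.0279,.13],-.0545)
```

```text
at [0.5843 0.0268 0.0298] toolyaw -0.0563 F [-0.5  0.3 -1.8] w 0.0291
shift units [-3.339 -0.055 -0.027] rot units [-0.017  0.014 -0.069] world delta [-0.0023  0.0011  0.1002]
```

>>> {"fn": "arm_command", "kwargs": {
  "delta_pos": [
    [-0.3,0,0],
    [-0.6,0,0],
    [-0.8,0,0],
    [-0.8,0,0],
    [-0.8,0,0],
    [0,0,0]
  ],
  "rotation": [
    [0,0,0],
    [0,0,0],
    [0,0,0],
    [0,0,0],
    [0,0,0],
    [0,0,0]
  ]
}}

```text
clock: 8.95
position: [0.5833, 0.0266, 0.1353]
tool_rot: [1.373, 1.564, -0.255]
force: [0.1, 0.6, -1.1]
grip_width: 0.0285
```

>>> {"fn": "arm_command", "kwargs": {
  "delta_pos": [
    [0,0,0],
    [0,0,0],
    [0,0,0],
    [0,0,0],
    [0,0,0],
    [0,0,0],
    [0,0,0],
    [0,0,0],
    [0,0,0],
    [0,0,0]
  ],
  "rotation": [
    [0.4,0,0],
    [0.7,0,0],
    [0.8,0,0],
    [0.8,0,0],
    [0.8,0,0],
    [0.8,0,0],
    [0.8,0,0],
    [0.8,0,0],
    [0.8,0,0],
    [0.8,0,0]
  ]
}}

```text
clock: 9.95
position: [0.5815, 0.0271, 0.1358]
tool_rot: [2.421, 1.565, -0.023]
force: [-0.3, 0.5, -1.9]
grip_width: 0.0288
```

>>> {"fn": "arm_command", "kwargs": {
  "delta_pos": [
    [0,0,0],
    [0,0,0],
    [0,0,0],
    [0,0,0],
    [0,0,0],
    [0,0,0],
    [0,0,0],
    [0,0,0]
  ],
  "rotation": [
    [0.8,0,0],
    [0.8,0,0],
    [0.8,0,0],
    [0.8,0,0],
    [0.8,0,0],
    [0.8,0,0],
    [0.6,0,0],
    [0,0,0]
  ]
}}

```text
clock: 10.75
position: [0.5795, 0.0279, 0.1344]
tool_rot: [3.109, 1.568, 0.074]
force: [0.0, -0.6, -2.4]
grip_width: 0.0289
```

Run:
```python
from h import *
go([.4655,.117,.13],.053-np.pi/2); print(monitor.observe()['qpos'].round(2))
```

```text
at [0.5795 0.0279 0.1344] toolyaw -1.4639 F [ 0.  -0.6 -2.4] w 0.0289
shift units [ 0.136 -3.359  3.461] rot units [ 0.515 -0.027 -0.   ] world delta [-0.114   0.0891 -0.0044]
[-0.67  0.75  0.8   1.85 -0.71  0.85 -0.98]
```

>>> {"fn": "arm_command", "kwargs": {
  "delta_pos": [
    [0,-0.56,0.57],
    [0,-0.56,0.57],
    [0,-0.56,0.57],
    [0,-0.56,0.57],
    [0,-0.56,0.57],
    [0,-0.56,0.57],
    [0,0,0],
    [0,0,0]
  ],
  "rotation": [
    [0.25,0,0],
    [0.25,0,0],
    [0,0,0],
    [0,0,0],
    [0,0,0],
    [0,0,0],
    [0,0,0],
    [0,0,0]
  ]
}}

```text
clock: 11.55
position: [0.4649, 0.1237, 0.1333]
tool_rot: [3.013, 1.569, -0.059]
force: [0.0, 0.4, -2.0]
grip_width: 0.0288
```

Run:
```python
from h import *
go([.4655,.117,.07],.053-np.pi/2)
for n in('scene','wrist'): cv2.imwrite(f'pics/{n}3.png',optics.grab_frame(n)[:,:,::-1])
np.save('wp3.npy',np.r_[[optics.camera_params('wrist')[k] for k in('origin','rotation')]])
cv2.imwrite('pics/c4.png',np.hstack([cv2.resize(cv2.imread('pics/scene3.png')[180:330,200:400],(400,300)),cv2.resize(cv2.imread('pics/wrist3.png'),(400,300))]))
```

```text
at [0.4649 0.1237 0.1333] toolyaw -1.5013 F [ 0.   0.4 -2. ] w 0.0288
shift units [2.112e+00 2.250e-01 1.000e-03] rot units [ 0.158 -0.015 -0.002] world delta [ 0.0006 -0.0067 -0.0633]
```

View pics/c4.png

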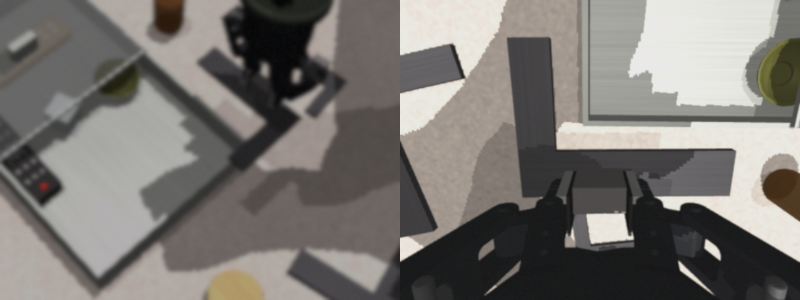

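>>> {"fn": "arm_command", "kwargs": {
  "delta_pos": [
    [0,0.22,0],
    [0.5,0,0],
    [0.6,0,0],
    [0.6,0,0],
    [0.4,0,0],
    [0,0,0]
  ],
  "rotation": [
    [0.16,0,0],
    [0,0,0],
    [0,0,0],
    [0,0,0],
    [0,0,0],
    [0,0,0]
  ]
}}

```text
clock: 12.25
position: [0.4694, 0.1116, 0.0688]
tool_rot: [3.111, 1.566, 0.012]
force: [-3.4, 6.1, 8.3]
grip_width: 0.0288
```

Run:
```python
from h import *
go([.4655,.117,.05],.053-np.pi/2)
S=cam('scene');print('small sq tray',inv(tray,ray(S,np.array([(473,287),(520,310),(497,330)])/1.4,.006)).round(3).tolist())
q=[optics.camera_params('wrist')[k] for k in('origin','rotation')];np.save('wp4.npy',q)
cv2.imwrite('pics/wrist4.png',optics.grab_frame('wrist')[:,:,::-1])
a=cv2.imread('pics/wrist4.png')[20:320,120:520]; cv2.imwrite('pics/c5.png',cv2.convertScaleAbs(cv2.resize(a,None,fx=2,fy=2,interpolation=cv2.INTER_CUBIC),alpha=1.3,beta=10))
```

```text
at [0.4694 0.1116 0.0688] toolyaw -1.528 F [-3.4  6.1  8.3] w 0.0288
shift units [ 0.626 -0.186  0.125] rot units [-0.097 -0.047 -0.002] world delta [-0.0039  0.0054 -0.0188]
small sq tray [[-0.278, 0.108, 0.006], [-0.305, 0.206, 0.006], [-0.238, 0.206, 0.006]]
```

View pics/c5.png

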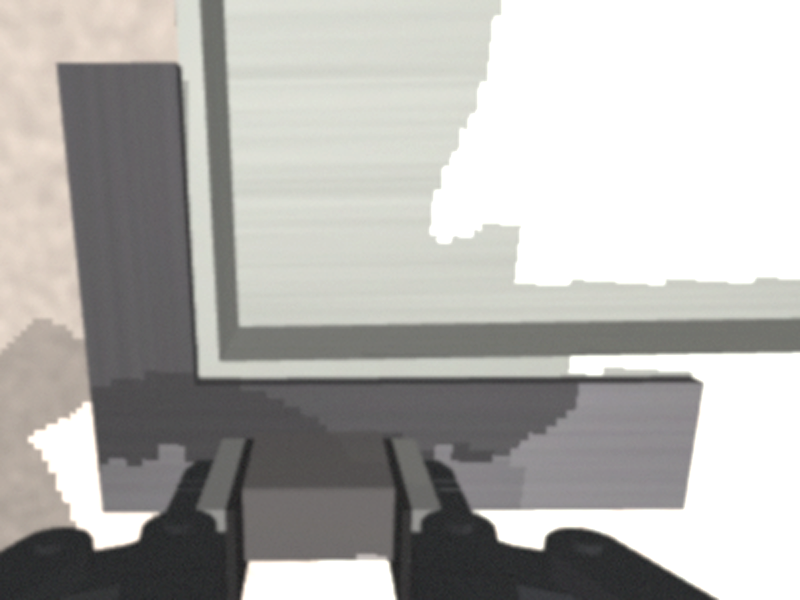

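The square is gripped properly with its corner right at the tray corner, but the force (8 N up) says an edge is catching the rim. I'll lift, go outward, and come down clear.

>>> {"fn": "arm_command", "kwargs": {
  "delta_pos": [
    [-0.3,0,0],
    [-0.2,-0.15,-0.1],
    [0,-0.1,-0.1],
    [0,0,0],
    [0,0,0]
  ],
  "rotation": [
    [0,0,0],
    [0,0,0],
    [0,0,0],
    [0,0,0],
    [0,0,0]
  ]
}}

```text
clock: 12.8
position: [0.477, 0.1184, 0.0862]
tool_rot: [3.005, 1.564, -0.096]
force: [0.6, -0.9, -1.9]
grip_width: 0.0293
```

Run:
```python
from h import *
go([.464,.119,.07],.053-np.pi/2)
```

```text
at [0.477  0.1184 0.0862] toolyaw -1.5304 F [ 0.6 -0.9 -1.9] w 0.0293
shift units [ 0.537 -0.037  0.435] rot units [-0.12  -0.068 -0.01 ] world delta [-0.013   0.0006 -0.0162]
```

Run:
```python
from h import *
q=np.load('wp4.npy');p=optics.camera_params('wrist');p['origin'],p['rotation']=q[0],q[1]
W=(p,R.from_euler('xyz',p['rotation']).as_matrix())
f=lambda a:np.array(a)/2+[120,20]
loc=[[-.07,.05],[-.046,.05],[-.07,-.05],[-.046,-.018],[.07,-.018],[.07,-.05]]
pts=[(58,64),(179,64),(104,511),(198,380),(698,381),(683,508)]
for z in(.049,.052):
    sq,r=fit([(W,l+[z],f(uv)) for l,uv in zip(loc,pts)],[.49,.1,-1.5]); print('sq',sq.round(4),r.tolist(),'block',T(sq,[-.018,-.037,.04])[0].round(4),'inner',T(sq,[-.046,-.018,0]).round(4))
c=ray(W,f([(222,358),(205,0),(800,350)]),.045);print('inner rim',c.round(4).tolist(),'yaw front',np.arctan2(*(c[2]-c[0])[1::-1])+np.pi/2,'left',np.arctan2(*(c[1]-c[0])[1::-1]))
```

```text
sq [ 0.508   0.095  -1.5231] [[1.1, -0.0], [-0.5, -0.4], [-0.6, -0.0], [-1.4, 1.6], [1.8, -0.2], [0.1, 0.0]] block [0.4702 0.1112 0.04  ] inner [[0.4879 0.1401 0.    ]]
sq [ 0.5085  0.0943 -1.5189] [[-0.3, -1.7], [-0.7, -2.3], [-0.5, 2.7], [-0.7, 3.1], [7.6, 0.1], [5.7, 1.6]] block [0.4706 0.1103 0.04  ] inner [[0.4881 0.1393 0.    ]]
inner rim [[0.4931, 0.1346, 0.045], [0.5687, 0.1385, 0.045], [0.5006, 0.0004, 0.045]] yaw front 0.05632449479200852 left 0.0519586060338476
```

>>> {"fn": "arm_command", "kwargs": {
  "delta_pos": [
    [0,0,0.43],
    [0,0,0],
    [0,0,0]
  ],
  "rotation": [
    [0,-0.06,0],
    [0,0,0],
    [0,0,0]
  ]
}}

```text
clock: 13.1
position: [0.4624, 0.1178, 0.0859]
tool_rot: [1.254, 1.57, -1.847]
force: [0.1, 1.0, -2.1]
grip_width: 0.0289
```

>>> {"fn": "arm_command", "kwargs": {
  "delta_pos": [
    [0.4,0,0],
    [0.5,0,0],
    [0.4,0,0],
    [0,0,0]
  ],
  "rotation": [
    [-0.1,0,0],
    [0,0,0],
    [0,0,0],
    [0,0,0]
  ]
}}

```text
clock: 13.5
position: [0.4624, 0.118, 0.0459]
tool_rot: [1.97, 1.57, -1.12]
force: [-0.1, -0.2, -0.9]
grip_width: 0.0289
```

Run:
```python
from h import *
go([.463,.117,.030],-1.52)
```

```text
at [0.4624 0.118  0.0459] toolyaw -1.5189 F [-0.1 -0.2 -0.9] w 0.0289
shift units [ 0.529  0.034 -0.017] rot units [ 0.01  -0.003 -0.006] world delta [ 0.0006 -0.001  -0.0159]
```

>>> {"fn": "arm_command", "kwargs": {
  "delta_pos": [
    [0.3,0,0],
    [0.2,0,0],
    [0.1,0,0],
    [0,0,0]
  ],
  "rotation": [
    [0,0,0],
    [0,0,0],
    [0,0,0],
    [0,0,0]
  ]
}}

```text
clock: 13.9
position: [0.4628, 0.1179, 0.0273]
tool_rot: [2.606, 1.57, -0.484]
force: [0.5, 0.2, -1.3]
grip_width: 0.0287
```

Run:
```python
from h import *
go([.4693,.1108,.026],-1.52)
```

```text
at [0.4628 0.1179 0.0273] toolyaw -1.5191 F [ 0.5  0.2 -1.3] w 0.0287
shift units [ 0.044  0.248 -0.203] rot units [ 0.008 -0.01  -0.006] world delta [ 0.0065 -0.0071 -0.0013]
```

>>> {"fn": "arm_command", "kwargs": {
  "delta_pos": [
    [0,0,-0.07],
    [0,0,-0.07],
    [0,0,-0.05],
    [0,0,0]
  ],
  "rotation": [
    [0,0,0],
    [0,0,0],
    [0,0,0],
    [0,0,0]
  ]
}}

```text
clock: 14.3
position: [0.4684, 0.1182, 0.0278]
tool_rot: [0.893, 1.571, -2.196]
force: [-1.3, -0.0, -1.9]
grip_width: 0.0291
```

>>> {"fn": "arm_command", "kwargs": {
  "delta_pos": [
    [0,0.07,0],
    [0,0.07,0],
    [0,0.06,0],
    [0,0,0]
  ],
  "rotation": [
    [0,0,0],
    [0,0,0],
    [0,0,0],
    [0,0,0]
  ]
}}

```text
clock: 14.7
position: [0.4688, 0.112, 0.0279]
tool_rot: [-1.113, 1.571, 2.081]
force: [-1.1, 0.1, -2.7]
grip_width: 0.0285
```

Run:
```python
from h import *
go([.4693,.1108,.026],-1.52)
```

```text
at [0.4688 0.112  0.0279] toolyaw -1.5184 F [-1.1  0.1 -2.7] w 0.0285
shift units [ 0.065  0.042 -0.015] rot units [0.015 0.001 0.002] world delta [ 0.0005 -0.0012 -0.0019]
```

>>> {"fn": "arm_command", "kwargs": {
  "delta_pos": [
    [0.06,0,0],
    [0.03,0,0],
    [0,0,0]
  ],
  "rotation": [
    [0,0,0],
    [0,0,0],
    [0,0,0]
  ]
}}

```text
clock: 15.0
position: [0.4688, 0.1118, 0.0251]
tool_rot: [-1.295, 1.571, 1.899]
force: [-1.6, 0.2, -0.3]
grip_width: 0.0288
```

>>> {"fn": "arm_command", "kwargs": {
  "delta_pos": [
    [0,0.03,-0.02],
    [0,0.03,-0.02],
    [0,0.03,-0.02]
  ],
  "rotation": [
    [0,0,0],
    [0,0,0],
    [0,0,0]
  ]
}}

```text
clock: 15.3
position: [0.4689, 0.1113, 0.0249]
tool_rot: [-0.762, 1.565, 2.434]
force: [-6.1, 5.3, 5.9]
grip_width: 0.029
```

>>> {"fn": "arm_command", "kwargs": {
  "delta_pos": [
    [0,0,0],
    [0,0,0],
    [0,0,0],
    [0,0,0],
    [0,0,0]
  ],
  "rotation": [
    [0,0,0],
    [0,0,0],
    [0,0,0],
    [0,0,0],
    [0,0,0]
  ],
  "gripper": -0.2
}}

```text
clock: 15.8
position: [0.4703, 0.1111, 0.0252]
tool_rot: [-1.136, 1.567, 2.059]
force: [0.1, -0.4, -0.7]
grip_width: 0.0512
```

>>> {"fn": "arm_command", "kwargs": {
  "delta_pos": [
    [-0.3,0,0],
    [-0.6,0,0],
    [-0.9,0,0],
    [-0.9,0,0],
    [-0.5,0,0],
    [0,0,0]
  ],
  "rotation": [
    [0,0,0],
    [0,0,0],
    [0,0,0],
    [0,0,0],
    [0,0,0],
    [0,0,0]
  ]
}}

```text
clock: 16.4
position: [0.47, 0.1096, 0.1272]
tool_rot: [-0.764, 1.567, 2.429]
force: [-0.0, 0.5, -0.6]
grip_width: 0.0516
```

Run:
```python
from h import *
go([.4693,.1108,.14],-1.52)
q=[optics.camera_params('wrist')[k] for k in('origin','rotation')];np.save('wp5.npy',q)
cv2.imwrite('pics/wrist5.png',optics.grab_frame('wrist')[:,:,::-1])
a=cv2.imread('pics/wrist5.png')[0:280,150:523]; cv2.imwrite('pics/c6.png',cv2.resize(a,None,fx=2.14,fy=2.14,interpolation=cv2.INTER_CUBIC))
```

```text
at [0.47   0.1096 0.1272] toolyaw -1.5196 F [-0.   0.5 -0.6] w 0.0516
shift units [-0.427 -0.043  0.023] rot units [0.004 0.025 0.024] world delta [-0.0007  0.0012  0.0128]
```

View pics/c6.png

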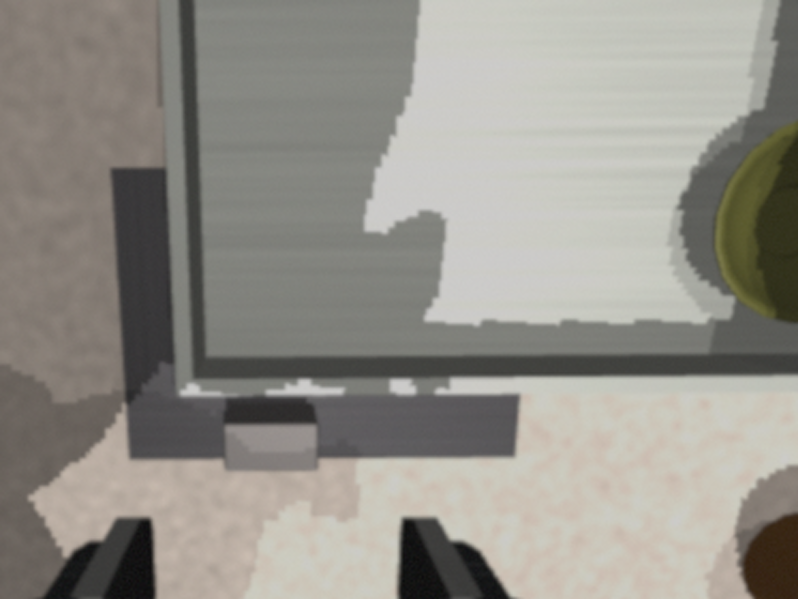

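Run:
```python
from h import *
q=np.load('wp5.npy');p=optics.camera_params('wrist');p['origin'],p['rotation']=q[0],q[1]
W=(p,R.from_euler('xyz',p['rotation']).as_matrix())
f=lambda a:np.array(a)/2.14+[150,0]
loc=[[-.07,.05],[-.07,-.05],[.07,-.05]]; pts=[(112,169),(129.5,459),(514,456.5)]
sq,r=fit([(W,l+[.006],f(uv)) for l,uv in zip(loc,pts)]+[(W,[-.018,-.037,.036],f((271,447)))],[.49,.1,-1.5])
print('sq',sq.round(4),'yaw+90',sq[2]+np.pi/2,r.tolist(),'inner',T(sq,[-.046,-.018,0]).round(4))
w=ray(W,f(pts),.006); print('sides',np.linalg.norm(w[0]-w[1]),np.linalg.norm(w[2]-w[1]),'yaws',np.arctan2(*(w[0]-w[1])[1::-1]),np.arctan2(*(w[2]-w[1])[1::-1])+np.pi/2)
c=ray(W,f([(178,395),(160,0),(798,392)]),.045);print('outer rim',c.round(4).tolist(),'yaw front',np.arctan2(*(c[2]-c[0])[1::-1])+np.pi/2,'left',np.arctan2(*(c[1]-c[0])[1::-1]))
c=ray(W,f([(205,356),(192,0),(798,354)]),.004)
c=ray(W,f([(196,376),(180,0),(798,375)]),.045);print('inner rim',c.round(4).tolist(),'yaw front',np.arctan2(*(c[2]-c[0])[1::-1])+np.pi/2,'left',np.arctan2(*(c[1]-c[0])[1::-1]))
```

```text
sq [ 0.5075  0.095  -1.5136] yaw+90 0.057232848955902194 [[-0.7, -1.0], [-0.3, 0.2], [0.9, 0.4], [0.2, 0.4]] inner [[0.4869 0.1399 0.    ]]
sides 0.0991099145137686 0.13901957927972136 yaws 0.05504612334090141 0.058022434838492565
outer rim [[0.4871, 0.1395, 0.045], [0.592, 0.1458, 0.045], [0.4974, -0.0444, 0.045]] yaw front 0.05586177668951153 left 0.05950192445607247
inner rim [[0.4932, 0.1343, 0.045], [0.5923, 0.1406, 0.045], [0.5025, -0.0432, 0.045]] yaw front 0.05251631468030937 left 0.06334305946163439
```

>>> {"fn": "arm_command", "kwargs": {
  "delta_pos": [
    [-0.8,0,0.5],
    [-1,0,0.8],
    [-1,0,0.8],
    [-1,0,0],
    [0,0,0]
  ],
  "rotation": [
    [0,0,0],
    [0,0,0],
    [0,0,0],
    [0,0,0],
    [0,0,0]
  ]
}}

```text
clock: 16.95
position: [0.4035, 0.105, 0.241]
tool_rot: [-0.024, 1.562, -3.116]
force: [0.5, 0.4, 0.3]
grip_width: 0.0512
```

Run:
```python
from h import *
for n in('scene','side'): cv2.imwrite(f'pics/{n}6.png',optics.grab_frame(n)[:,:,::-1])
a=cv2.imread('pics/scene6.png')[110:350,90:370];b=cv2.imread('pics/side6.png')[130:350,190:446]
cv2.imwrite('pics/c7.png',np.hstack([cv2.resize(a,(400,343),interpolation=cv2.INTER_CUBIC),cv2.resize(b,(400,343),interpolation=cv2.INTER_CUBIC)]))
```

```text
(no output)
```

View pics/c7.png

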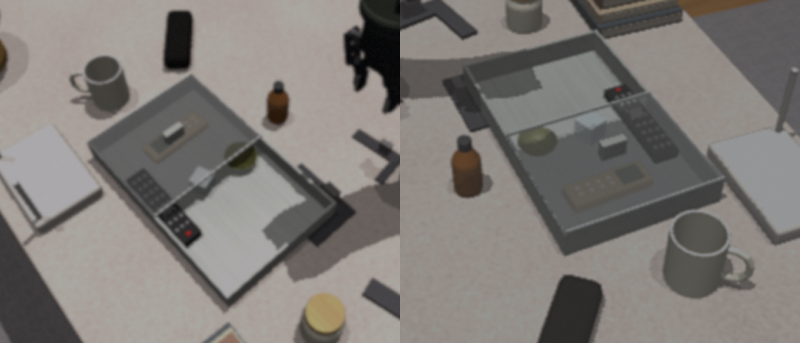

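```bash
python3 -c "
from workcell import bot
print(bot.job_done())"
```

```text
the job is handed in; nothing more can be done
None
```

The square is lying flat on the sideboard round the outside of the tray's front left corner, grip block up, and I handed the job in at about 17 s. To get there I pushed the cover by its pull to the right end, lifted the square out by its grip block, and turned it. I then set it down just outside the corner and slid it in until both walls pushed back with about 5–6 N.

- **Fit:** after release, the wrist camera put the square's inner corner at (0.487, 0.140) m. That is within about 0.5 mm of the tray corner, though the calibration is only good to about 2 mm. The square's angle was 0.057 rad, against 0.053–0.063 rad read for the tray. The rim hides the foot of the walls from above, so this rests on the fitted outline and the felt contact, not on seeing the gap itself.
- **Rim contact:** on the first way down, an edge of the square touched the tray rim with about 11 N. I lifted it, moved outward and came down clear on the second try.
- **Cover:** it looks to be at the right end in the last picture. The last nudge moved it only about 2.6 mm of the 9 mm commanded, with no clear force reading, so I did not confirm it is hard against the stop.
- **Other things:** in the last overview pictures the remotes, dish, cube, jar, bottle, mug and case look undisturbed. The gripper was clear of everything.

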